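# Unload, reload, stopper and start the finish agitator

## Robot

A 6-joint arm with a two-finger parallel gripper is mounted at the origin on the work surface. World frame = base frame: x ahead of the robot, y to its left, z up, the work surface at z = 0. Lengths are in mm, angles in rad, forces in N, time in s.
With the tool pointing down it reaches from about 350 to 850 mm from the base axis. Payload 8.1 kg.
Tool frame: the origin (TCP) lies between the finger pads, 19 mm behind the fingertips; this is the grasp point; z points along the fingers, y is the line along which they close (so a half turn about z gives the same grasp; the last joint's range is limited). The gripper opens to 93 mm and grips with 3 to 60 N. Pads are 15 mm wide; open, the fingers measure 128 mm over their backs; the gripper's body (75 mm by 188 mm) begins 65 mm behind the grasp point.
Start: joints at [1.25, 0.13, 1.488, -0, 1.523, -0.085], TCP at [140.15, 583.407, 237.435] pointing down, gripper open.
Joint ranges: [-2.96, 2.96], [-0.89, 2.26], [0.02, 2.5], [-1.34, 4.48], [0, 2.73], [-2.66, 2.66]. Speed limits (rad/s): [2.39, 2.39, 2.79, 3.14, 3.14, 3.14].

## Interface

Orientations are given as a unit quaternion [w, x, y, z].
In Python, from cell import ctrl, eyes, workorder gives the robot as it stands.
- The arm moves only by the shell command python3 -m jog 'ROWS' [OPENING] [FORCE]. ROWS is JSON, a list that holds one entry, the list of rows, each a list of 6 numbers: the shift along the tool's x, y, z in cm, then the turn, a rotation vector about the tool's x, y, z in degrees. A call has 1 to 5 rows; each row is the pose to reach, as a shift and turn from the pose commanded when the call began, along the tool's axes at that moment; what a row does not reach only later rows make up. A row lasts 1/10 s, in which the tool goes at most 50 mm and 8.59 degrees, less where a joint would pass 70% of its speed; a pose out of reach is approached as far as the arm can. A call with a gripper value outside its range is refused whole. OPENING is the opening, from 0 (shut) to 1 (fully open), set as the call begins (- or left out, the last holds). The fingers move at their own pace and stop on an object; FORCE is the grip in N (left out, the last holds). Time passes only in rows, so rows that repeat a pose let the fingers close. It gives the time, the measured TCP pose, the force, the opening and the grip force at its end, in the units of the state.
- ctrl.state(): the state, without advancing time (a new reading comes with each control period).
- eyes.snapshot(name): name is "side" or "top"; returns a dict with "pixels" (400x640x3 uint8, red, green, blue), "depth" (400x640 float32, mm along the optical axis (not along the pixel's ray), 0 where there is no reading), "mtx" (3x3 intrinsics, pixels), "distortion" ([k1, k2, p1, p2, k3] as OpenCV has them; the pictures are not rectified), "cam_to_world" (4x4, takes a point from camera to world coordinates). Camera axes: x right, y up, looking along -z (the intrinsics and any distortion apply to the point x, -y, -z); pixel columns grow to the right and rows downward; lengths in mm; the calibration is good to about 2 mm. A picture is of the moment at which its call begins.
- workorder.hand_in(): hands the job in; it is judged then, once.
The state is a dict: "clock": time; "joint_positions": joint angles; "joint_vel": joint speeds; "joint_torque": joint torques, N m; "eef_pos": TCP position; "eef_rot": TCP orientation; "force": force on the tool from outside, world axes, zero at the start; "wrist_torque": the same for the moment, N m; "width": finger opening in mm; "finger_force": force on a finger pad.
Only numpy, scipy, OpenCV 4.12 (cv2) and the standard library are available. Lean on these libraries where they do the work, as an engineer would, in place of code of your own. Each camera call takes 0.05 s, during which the arm holds its last target. There are 200 camera calls.

## Task

Take the used bottle out of the agitator stand (push down, twist counter-clockwise seen from above, lift) and stand it upright in the wooden tray; lock every fresh bottle from the bench into the stand, one per socket: lugs into the slots, push down on the sprung pad, twist clockwise to the stop. Set a stopper fully home in every fresh bottle, shoulder on the rim; only when all this is done, push the start lever all the way over, away from the robot. Do not disturb the game board, the brush or the tin.

Things in the scene. Friction and masses are not known exactly. Their poses are not given: they have to be found in the camera images.
- stand: grey bottle agitator fixed on the bench: deck 130 x 470 mm, 30 mm high; three like bayonet sockets in a row at y = -130, 0, +130 mm, start lever at y = -230 mm. Origin: on the bench under the middle socket; z up, x away from the robot; yaw within 0.12 rad. Socket slots lie at stand yaw - 0.35 rad (20 deg clockwise of its x axis); locked lugs lie along its y axis, 70 deg further clockwise.
- socket0 (a point): centre of the bayonet socket at stand y = -130 mm, at deck level (30 mm above the bench). Every socket: ring 106 mm across; two steel tabs (underside 48, top 56 mm above the bench, inner radius 34.5 mm) leave two slots across from each other, 23 mm wide. Lugs go down in the slots, then under the tabs; stops let them turn only clockwise seen from above, 70 to 75 deg.
- socket1 (a point): as socket0, at stand y = 0. In every socket a sprung pad, 48 mm across, carries the bottle: its top is 44 mm above the bench when free and goes down 13 mm; 3.5 N at first, 11 N at the bottom. The lugs clear the tabs' undersides once the bottle's underside is below 34 mm above the bench (bottom: 31 mm). Once turned, the spring holds the lugs up against the tabs, underside at 34 mm.
- socket2 (a point): as socket0, at stand y = +130 mm. A bottle whose lugs are in the slots but not pushed down cannot turn; let go unlocked, it rises again to 44 mm.
- bottle0: fresh aluminium bottle, on the bench, 118 mm tall, standing, 0.22 kg. Body 62 mm diameter to 72 mm height, round neck 48 mm outside from 81 to 118 mm, mouth 37 mm inside, 36 mm deep. Two bayonet lugs, one along each of its +x and -x axes: 14 mm wide, 8 mm thick (6 to 14 mm above the underside), tips 41 mm from the axis. Origin: centre of the underside; z up. May be absent (None).
- bottle1: identical to bottle0; may be absent. Grip bottles by the neck, tool straight down, TCP about 102 mm above the underside, with some 35 N so that they do not turn in the fingers. Two or three fresh bottles are present.
- bottle2: identical to bottle0; may be absent.
- stopper0: wooden stopper, 64 mm tall, standing narrow end down, 0.06 kg. Cork taper 26 mm diameter at the foot, 34 mm at 30 mm up; shoulder disc 46 mm diameter (30 to 36 mm); knob 30 mm diameter (36 to 64 mm). Origin: centre of the foot; z up. Fully home, the shoulder rests on the bottle's rim, with the foot 88 mm above the bottle's underside.
- stopper1: identical to stopper0; any fits any bottle. Grip the knob from above, TCP about 57 mm above the foot.
- stopper2: identical to stopper0. There are always three; a spare stays on the bench.
- used0: used bottle, the same in every size as bottle0 and open; at the start it is locked in socket0, pushed up by the pad, lugs at the stop along the stand's y axis. To free it: push it down, turn it 70 deg counter-clockwise until the lugs lie under the slots, lift. Just one of used0, used1, used2 is present, the others are None.
- used1: as used0, but locked in socket1; None if absent.
- used2: as used0, but locked in socket2; None if absent.
- tray: wooden tray fixed on the bench at the left, 150 x 150 mm outside, 138 mm inside, 32 mm high. Origin: centre of its underside.
- tray_in (a point): centre of the tray's inner floor, 6 mm above the bench: the used bottle stands here, within 55 mm of it.
- lever (a joint): start lever of the agitator, a rod of 80 mm with a black 26 mm ball. Radians: 0 = off, leaning 0.5 rad towards the stand's -x (the robot); 1.0 = fully on, leaning 0.5 rad to +x. It stays where it is left; under 2 N at the ball moves it. Pivot 52 mm above the bench.
- lever_tip (a point): centre of the lever's ball (13 mm radius), about 122 mm above the bench at either end of its swing, 38 mm to the robot's side of the pivot when off and 38 mm beyond when on.
- game_board: bystander: finished wooden game board with round pits, 340 x 130 x 30 mm, lying beyond the stand. Origin: centre of its underside. Leave alone.
- brush: bystander: brush lying on the right. Leave alone.
- tin: bystander: closed can 80 mm diameter, 90 mm tall, at the far right. Origin: centre of its underside. Leave alone.

How it is judged (in metres and radians):
On the way, in this order (a step that is already met when the one before it is completed fails the run):
1. the used bottle stands in the tray, every fresh bottle is locked and stoppered, the lever still off ((horizontal distance between bottle0 and socket0 below 0.006 m or horizontal distance between bottle0 and socket1 below 0.006 m or horizontal distance between bottle0 and socket2 below 0.006 m) and angle between the x axis of each of bottle0, bottle1, bottle2 and the y axis of stand, either way round below 0.16 rad and z of bottle0 in the frame of stand between 0.028 and 0.037 m and angle between each of bottle0, bottle1, bottle2's own z axis and vertical below 0.08 rad and ((horizontal distance between stopper0 and bottle0 below 0.006 m and z of stopper0 in the frame of bottle0 between 0.082 and 0.0915 m and angle between stopper0's own z axis and vertical below 0.12 rad) or (horizontal distance between stopper1 and bottle0 below 0.006 m and z of stopper1 in the frame of bottle0 between 0.082 and 0.0915 m and angle between stopper1's own z axis and vertical below 0.12 rad) or (horizontal distance between stopper2 and bottle0 below 0.006 m and z of stopper2 in the frame of bottle0 between 0.082 and 0.0915 m and angle between stopper2's own z axis and vertical below 0.12 rad)) and (horizontal distance between bottle1 and socket0 below 0.006 m or horizontal distance between bottle1 and socket1 below 0.006 m or horizontal distance between bottle1 and socket2 below 0.006 m) and z of bottle1 in the frame of stand between 0.028 and 0.037 m and ((horizontal distance between stopper0 and bottle1 below 0.006 m and z of stopper0 in the frame of bottle1 between 0.082 and 0.0915 m and angle between stopper0's own z axis and vertical below 0.12 rad) or (horizontal distance between stopper1 and bottle1 below 0.006 m and z of stopper1 in the frame of bottle1 between 0.082 and 0.0915 m and angle between stopper1's own z axis and vertical below 0.12 rad) or (horizontal distance between stopper2 and bottle1 below 0.006 m and z of stopper2 in the frame of bottle1 between 0.082 and 0.0915 m and angle between stopper2's own z axis and vertical below 0.12 rad)) and (horizontal distance between bottle2 and socket0 below 0.006 m or horizontal distance between bottle2 and socket1 below 0.006 m or horizontal distance between bottle2 and socket2 below 0.006 m) and z of bottle2 in the frame of stand between 0.028 and 0.037 m and ((horizontal distance between stopper0 and bottle2 below 0.006 m and z of stopper0 in the frame of bottle2 between 0.082 and 0.0915 m and angle between stopper0's own z axis and vertical below 0.12 rad) or (horizontal distance between stopper1 and bottle2 below 0.006 m and z of stopper1 in the frame of bottle2 between 0.082 and 0.0915 m and angle between stopper1's own z axis and vertical below 0.12 rad) or (horizontal distance between stopper2 and bottle2 below 0.006 m and z of stopper2 in the frame of bottle2 between 0.082 and 0.0915 m and angle between stopper2's own z axis and vertical below 0.12 rad)) and horizontal distance between each of used0, used1, used2 and tray_in below 0.055 m and z of used0 in the frame of tray_in between -0.004 and 0.006 m and angle between each of used0, used1, used2's own z axis and vertical below 0.1 rad and z of used1 in the frame of tray_in between -0.004 and 0.006 m and z of used2 in the frame of tray_in between -0.004 and 0.006 m and value of joint lever below 0.5 rad), for 0.2 s.
2. the start lever is pushed over (value of joint lever above 0.85 rad), for 0.2 s.
At the end, for the whole second after the job is handed in: Fresh bottles within 6 mm of socket axes, lugs within 0.16 rad of stand y, underside 28-37 mm above bench, tilt < 0.08; a stopper within 6 mm of its axis, foot 82-91.5 mm above its underside, tilt < 0.12. Used one on the tray floor, 55 mm from centre, tilt < 0.1. At rest. Lever > 0.85 ((horizontal distance between bottle0 and socket0 below 0.006 m or horizontal distance between bottle0 and socket1 below 0.006 m or horizontal distance between bottle0 and socket2 below 0.006 m) and angle between the x axis of each of bottle0, bottle1, bottle2 and the y axis of stand, either way round below 0.16 rad and z of bottle0 in the frame of stand between 0.028 and 0.037 m and angle between each of bottle0, bottle1, bottle2's own z axis and vertical below 0.08 rad and ((horizontal distance between stopper0 and bottle0 below 0.006 m and z of stopper0 in the frame of bottle0 between 0.082 and 0.0915 m and angle between stopper0's own z axis and vertical below 0.12 rad) or (horizontal distance between stopper1 and bottle0 below 0.006 m and z of stopper1 in the frame of bottle0 between 0.082 and 0.0915 m and angle between stopper1's own z axis and vertical below 0.12 rad) or (horizontal distance between stopper2 and bottle0 below 0.006 m and z of stopper2 in the frame of bottle0 between 0.082 and 0.0915 m and angle between stopper2's own z axis and vertical below 0.12 rad)) and (horizontal distance between bottle1 and socket0 below 0.006 m or horizontal distance between bottle1 and socket1 below 0.006 m or horizontal distance between bottle1 and socket2 below 0.006 m) and z of bottle1 in the frame of stand between 0.028 and 0.037 m and ((horizontal distance between stopper0 and bottle1 below 0.006 m and z of stopper0 in the frame of bottle1 between 0.082 and 0.0915 m and angle between stopper0's own z axis and vertical below 0.12 rad) or (horizontal distance between stopper1 and bottle1 below 0.006 m and z of stopper1 in the frame of bottle1 between 0.082 and 0.0915 m and angle between stopper1's own z axis and vertical below 0.12 rad) or (horizontal distance between stopper2 and bottle1 below 0.006 m and z of stopper2 in the frame of bottle1 between 0.082 and 0.0915 m and angle between stopper2's own z axis and vertical below 0.12 rad)) and (horizontal distance between bottle2 and socket0 below 0.006 m or horizontal distance between bottle2 and socket1 below 0.006 m or horizontal distance between bottle2 and socket2 below 0.006 m) and z of bottle2 in the frame of stand between 0.028 and 0.037 m and ((horizontal distance between stopper0 and bottle2 below 0.006 m and z of stopper0 in the frame of bottle2 between 0.082 and 0.0915 m and angle between stopper0's own z axis and vertical below 0.12 rad) or (horizontal distance between stopper1 and bottle2 below 0.006 m and z of stopper1 in the frame of bottle2 between 0.082 and 0.0915 m and angle between stopper1's own z axis and vertical below 0.12 rad) or (horizontal distance between stopper2 and bottle2 below 0.006 m and z of stopper2 in the frame of bottle2 between 0.082 and 0.0915 m and angle between stopper2's own z axis and vertical below 0.12 rad)) and horizontal distance between each of used0, used1, used2 and tray_in below 0.055 m and z of used0 in the frame of tray_in between -0.004 and 0.006 m and angle between each of used0, used1, used2's own z axis and vertical below 0.1 rad and z of used1 in the frame of tray_in between -0.004 and 0.006 m and z of used2 in the frame of tray_in between -0.004 and 0.006 m and value of joint lever above 0.85 rad and linear speed of each of bottle0, bottle1, bottle2, used0, used1, used2 below 0.02 m/s); the robot touches nothing.
It fails at once if the game board, the brush or the tin is moved more than 30 mm (distance of any of game_board, brush, tin from where it was at the start of the episode above 0.03 m).
Of used0, used1, used2 only 1 to 1 are there at a start; the rules pass over those that are not, and their reading is None.
Of bottle0, bottle1, bottle2 only 2 to 3 are there at a start; the rules pass over those that are not, and their reading is None.
At some moment in a run one of bottle0, bottle1, bottle2 may be knocked a few centimetres aside while the robot is not near it.
It also fails if it takes over 210 s, if anything falls off the work surface, if the arm or the gripper's body presses on something with over 40 N, if the wrist force passes 120 N, or if a joint passes its speed limit or range.

## Working session

There is one attempt and no reset: what is moved stays moved. The work goes in short steps, Python scripts to look and compute and a shell command to move; the robot and the scene stay as the last step left them, time stands still between calls to the robot, and variables do not carry over. Pictures are saved under pics/ and viewed, at most 14 in all, crops included, and the job is handed in when it is done.

```bash
mkdir -p pics; ls; python3 - <<'E'
from cell import ctrl,eyes
import cv2,json
print(ctrl.state())
for n in("top","side"):
    s=eyes.snapshot(n); cv2.imwrite(f"pics/{n}0.png",s["pixels"][:,:,::-1]); print(n,s["mtx"],s["distortion"],s["cam_to_world"])
E
```

```text
pics
{'clock': 0.0, 'joint_positions': array([ 1.24963836e+00,  1.31154187e-01,  1.48927085e+00, -9.28559981e-06,
        1.52296911e+00, -8.54498323e-02]), 'joint_vel': array([ 3.95612933e-04, -3.62522897e-04,  7.95727444e-04, -2.25528487e-04,
        3.60954027e-04, -6.92542754e-05]), 'joint_torque': array([ 3.93601867e-04, -5.59849262e+01, -4.91755879e+01,  7.67774926e-02,
        3.54983588e-02, -1.96417227e-04]), 'eef_pos': array([139.96390154, 582.90903606, 236.39619857]), 'eef_rot': array([-1.77323981e-04,  1.17581163e-01,  9.93062867e-01, -8.83128805e-04]), 'force': array([-0.04049585,  0.38568884, -0.80064922]), 'wrist_torque': array([0.05791856, 0.03164184, 0.00718441]), 'finger_force': 0.0, 'width': 92.8304792285808}
top [[371.53205554   0.         322.52925507]
 [  0.         371.53205554 199.51886304]
 [  0.           0.           1.        ]] [-0.07644104  0.          0.          0.          0.        ] [[ 9.30324524e-03  9.88343655e-01 -1.51954826e-01  3.89928509e+02]
 [-9.99921168e-01  7.91340255e-03 -9.74862527e-03 -1.85787253e+01]
 [-8.43251223e-03  1.52033541e-01  9.88339362e-01  1.26628249e+03]
 [ 0.00000000e+00  0.00000000e+00  0.00000000e+00  1.00000000e+00]]
side [[406.11863432   0.         326.01284497]
 [  0.         406.11863432 200.62195684]
 [  0.           0.           1.        ]] [0.01543418 0.         0.         0.         0.        ] [[ 7.22217272e-01  3.78858612e-01 -5.78678118e-01 -5.28011072e+01]
 [-6.91635609e-01  4.03451394e-01 -5.99055221e-01 -6.63523087e+02]
 [ 6.51126321e-03  8.32882420e-01  5.53411672e-01  6.84943572e+02]
 [ 0.00000000e+00  0.00000000e+00  0.00000000e+00  1.00000000e+00]]
```

View pics/top0.png

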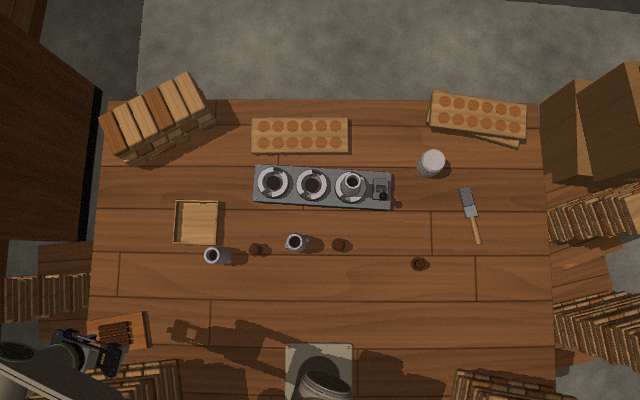

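View pics/side0.png

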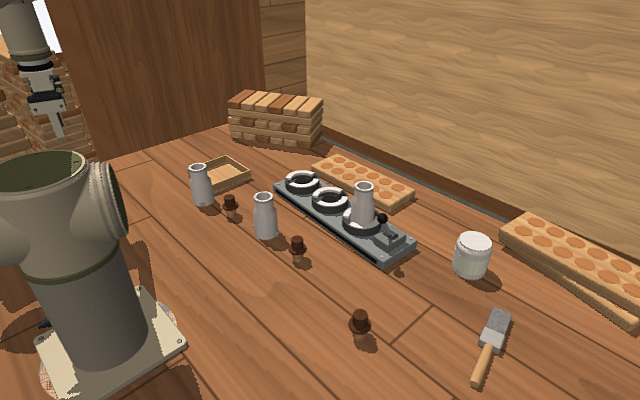

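The top view shows the used bottle in socket0 (351,183), fresh bottles at (212,255) and (295,242), stoppers at (257,249), (340,245) and (419,264), the lever ball near (382,196), and the tray at (197,222). I'll enlarge it.

```bash
cat > h.py <<'E'
import numpy as np,cv2
from cell import ctrl,eyes
def rays(s,px):
    u=cv2.undistortPoints(np.array(px,float).reshape(-1,1,2),s["mtx"],np.array(s["distortion"])).reshape(-1,2)
    return np.c_[u[:,0],-u[:,1],-np.ones(len(u))]
def world(s,px,d):  # depth
    T=s["cam_to_world"]; return (rays(s,px)*np.reshape(d,(-1,1)))@T[:3,:3].T+T[:3,3]
def plane(s,px,z):
    T=s["cam_to_world"]; r=rays(s,px)@T[:3,:3].T; return T[:3,3]+r*((z-T[2,3])/r[:,2])[:,None]
def cloud(s):
    v,u=np.mgrid[0:400,0:640]; px=np.c_[u.ravel(),v.ravel()]
    W=world(s,px,s["depth"].ravel()); W[s["depth"].ravel()==0]=np.nan; return W.reshape(400,640,3)
def crop(s,n,x0,y0,x1,y1,k):
    cv2.imwrite(n,cv2.resize(s["pixels"][y0:y1,x0:x1,::-1],None,fx=k,fy=k,interpolation=cv2.INTER_CUBIC))
def circ(W,lo,hi,c,R):  # robust ring fit: mean of points in height band near c
    m=(W[...,2]>lo)&(W[...,2]<hi)&(np.hypot(W[...,0]-c[0],W[...,1]-c[1])<R)
    P=W[m]; (x,y),r=cv2.minEnclosingCircle(P[:,:2].astype(np.float32)); return len(P),P.mean(0).round(1),(round(x,1),round(y,1),round(r,1))
E
python3 - <<'E'
from h import *
s=eyes.snapshot("top"); np.save("/tmp/top.npy",s,allow_pickle=True)
crop(s,"pics/top1.png",235,155,400,280,4.8)
W=cloud(s)
for nm,p,z in [("fA",(212,255),118),("fB",(295,242),118),("used",(352,181),152),("s1",(257,247),64),("s2",(341,243),64),("s3",(420,262),64),("sock2",(273,182),56),("sock1",(312,184),56),("tray",(198,222),6),("ball",(383,196),122)]:
    p0=plane(s,[p],z)[0]; print(nm,p0.round(1),W[p[1],p[0]].round(1), end=' ')
    try: print(circ(W,z-6,z+6,p0,60 if 'sock' in nm else 40))
    except Exception as e: print(e)
E
```

```text
fA [390.3 332.7 118. ] [390.3 344.1  80.9] (94, array([390.3, 334.6, 117. ]), (390.0, 334.5, 24.9))
fB [433.5  76.3 118. ] [434.8  79.2  83.1] (90, array([435.1,  80. , 117.2]), (435.3, 80.0, 24.7))
used [619.3 -97.2 152. ] [627.1 -99.9 113.9] (93, array([621. , -98.5, 150.3]), (621.4, -98.5, 24.6))
s1 [418.  203.3  64. ] [418.1 203.4  63.7] (68, array([410.9, 214.3,  62.4]), (411.1, 214.9, 14.9))
s2 [433.7 -67.5  64. ] [433.7 -67.5  63.4] (65, array([429.3, -58.3,  62.7]), (429.1, -58.4, 14.7))
s3 [ 374.5 -321.3   64. ] [ 374.5 -321.6   62.8] (59, array([ 368.7, -318.2,   62.1]), (368.5, -318.4, 14.3))
sock2 [633.7 158.8  56. ] [636.  160.5  44.6] (380, array([634.8, 161.7,  54.9]), (635.7, 162.0, 53.3))
sock1 [627.8  28.8  56. ] [630.   29.2  45. ] (370, array([627.7,  32.1,  54.2]), (628.7, 31.9, 53.1))
tray [502.  421.6   6. ] [501.9 421.3   7. ] (410, array([501.8, 421.6,   5.5]), (501.9, 421.9, 39.9))
ball [ 578.5 -196.   122. ] [ 576.9 -194.5  131.6] (21, array([ 576.3, -193.7,  125.3]), (578.8, -195.7, 12.8))
```

View pics/top1.png

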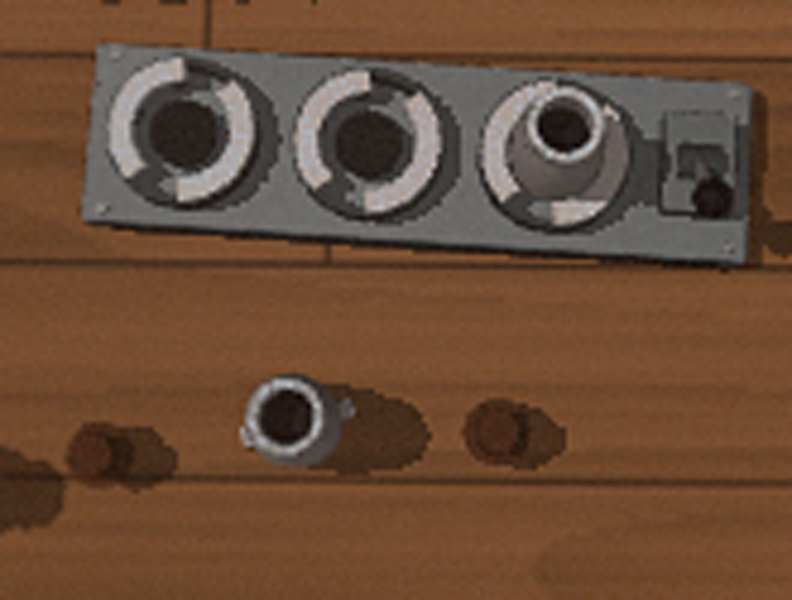

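The crop shows the slots up-right and down-left of each socket, as specified, and fresh bottle B's lugs at crop (247,436) and (347,408). The ring fits agree: sockets 130 mm apart, stand yaw about -3.1°. Next I'll add a move calculator, look at bottle A's lugs, and move above the used bottle.

```bash
cat >> h.py <<'E'
from scipy.spatial.transform import Rotation as Ro
def rot(st): 
    w,x,y,z=st["eef_rot"]; return Ro.from_quat([x,y,z,w])
def info(*targets):
    """print state and tool-frame shift(cm)/turn(deg) from the measured pose to each (x,y,z,phi), tool straight down, phi=world angle of tool y"""
    st=ctrl.state(); R=rot(st); y=R.as_matrix()[:,1]
    print("t%.1f"%st["clock"],"pos",st["eef_pos"].round(1),"phi %.1f"%np.degrees(np.arctan2(y[1],y[0])),"F",st["force"].round(1),"w%.1f g%.1f"%(st["width"],st["finger_force"]),"j6 %.0f"%np.degrees(st["joint_positions"][5]))
    for x,yy,z,p in targets:
        d=R.inv().apply(np.array([x,yy,z])-st["eef_pos"])/10
        p=np.radians(p); ty=[np.cos(p),np.sin(p),0]; tx=np.cross(ty,[0,0,-1])
        T=Ro.from_matrix(np.c_[tx,ty,[0,0,-1]]); print((x,yy,z),"->",d.round(2),(R.inv()*T).as_rotvec(degrees=True).round(1))
E
python3 - <<'E'
from h import *
s=np.load("/tmp/top.npy",allow_pickle=True).item()
crop(s,"pics/A.png",170,195,240,275,7)
a,b=plane(s,[(235+247/4.8-.4,155+436/4.8-.4),(235+347/4.8-.4,155+408/4.8-.4)],14)
print("B lugs",a,b,np.degrees(np.arctan2(*(a-b)[1::-1])),(a+b)/2)
E
F='[-15.7,-13.75,0,0,0,0]'; python3 -m jog '[[[-4,-3.5,0,0,0,0],[-8,-7,0,0,0,0],[-12,-10.5,0,0,0,0],[-15.7,-13.75,0,0,0,0],[-15.7,-13.75,0,0,0,0]]]' 1
python3 -c "
from h import *
info((621.5,-98.3,237,15))"
```

```text
B lugs [425.59922507 114.71220623  14.        ] [445.82229024  45.03701288  14.        ] 106.18524976859942 [435.71075765  79.87460956  14.        ]
clock: 0.65
eef_pos: [262.9, 409.6, 237.2]
eef_rot: [0.0, 0.119, 0.993, -0.001]
force: [-0.1, 0.4, -0.1]
width: 93.3
finger_force: 0.0
t0.7 pos [262.9 409.6 237.2] phi 76.3 F [-0.1  0.4 -0.1] w93.3 g0.0 j6 -25
(621.5, -98.3, 237) -> [-46.88 -40.84   0.12] [-0.   0.1 61.3]
```

View pics/A.png

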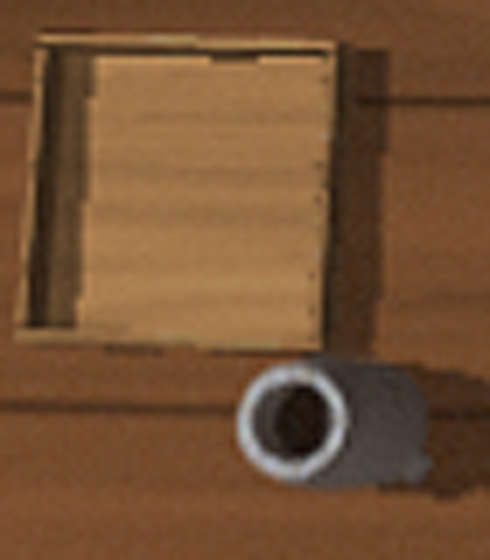

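Crop A shows the tray rim corners at crop (40,37), (338,42), (322,347), (18,335), and bottle A's one visible lug tip at (425,468). The other lug is hidden behind the body.

```bash
python3 - <<'E'
from h import *
s=np.load("/tmp/top.npy",allow_pickle=True).item()
c=plane(s,[(170+u/7-.4,195+v/7-.4) for u,v in [(40,37),(338,42),(322,347),(18,335)]],32); print(c.round(0),c.mean(0))
l=plane(s,[(170+425/7-.4,195+468/7-.4)],12)[0]; d=l-[390,334.5,12]; print("A lug",l,np.hypot(*d[:2]),np.degrees(np.arctan2(d[1],d[0])))
t=eyes.snapshot("side"); crop(t,"pics/Aside.png",170,145,330,265,5)
E
python3 -m jog '[[[-4,-3.5,0,0,0,0],[-8,-7,0,0,0,0],[-12,-10.5,0,0,0,0],[-15.7,-13.75,0,0,0,0],[-19,-17,0,0,0,0]]]'
python3 -m jog '[[[-4,-3.5,0,0,0,0],[-8,-7,0,0,0,0],[-12,-10.5,0,0,0,0],[-15.7,-13.75,0,0,0,0],[-19,-17,0,0,0,0]]]' >/dev/null
python3 -m jog '[[[0,0,0,0,0,8],[0,0,0,0,0,16],[0,0,0,0,0,24],[0,0,0,0,0,32],[0,0,0,0,0,40]]]' >/dev/null
python3 -m jog '[[[0,0,0,0,0,8],[0,0,0,0,0,16],[0,0,0,0,0,21.3],[0,0,0,0,0,21.3]]]'
python3 -c "
from h import *
info((621.5,-98.3,237,15))"
```

```text
[[574. 496.  32.]
 [573. 348.  32.]
 [426. 349.  32.]
 [430. 497.  32.]] [500.87813752 422.61204912  32.        ]
A lug [369.73699887 301.68099212  12.        ] 38.57040955438273 -121.69187174167361
clock: 1.2
eef_pos: [403.7, 207.2, 237.5]
eef_rot: [0.0, 0.117, 0.993, 0.0]
force: [0.6, 0.8, -0.7]
width: 93.2
finger_force: 0.0
clock: 2.6
eef_pos: [545.7, 3.4, 237.1]
eef_rot: [-0.0, 0.608, 0.794, 0.0]
force: [-0.3, 0.4, -0.5]
width: 92.8
finger_force: 0.0
t2.6 pos [545.7   3.4 237.1] phi 15.2 F [-0.3  0.4 -0.5] w92.8 g0.0 j6 -20
(621.5, -98.3, 237) -> [-11.8    4.65   0.  ] [-0.  -0.   0.2]
```

View pics/Aside.png

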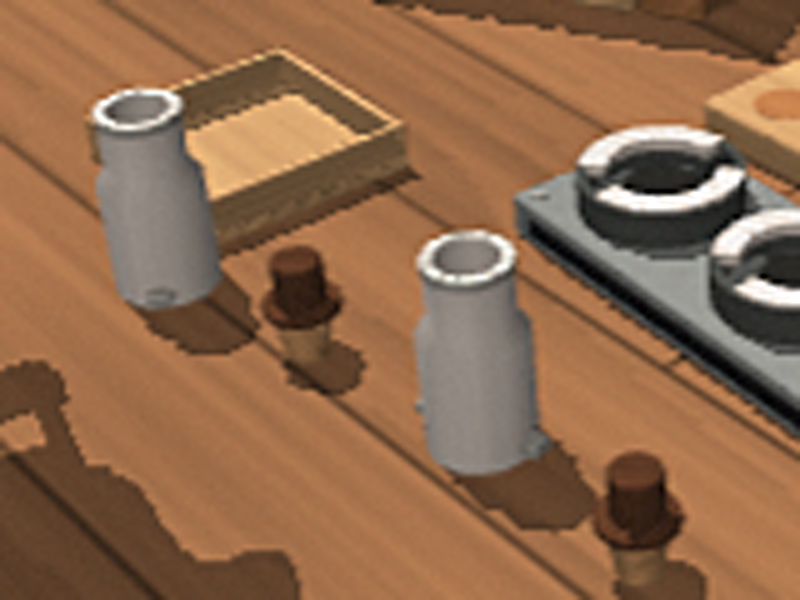

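Side crop: bottle A's front lug is at crop (160,297), bottle B's at (538,443) and (420,405). I'll work out A's angle from the front lug and descend on the used bottle.

```bash
python3 - <<'E'
from h import *
t=eyes.snapshot("side")
for z in(10,12):
  l=plane(t,[(170+160/5-.4,145+297/5-.4)],z)[0]; d=l-[390,334.5,z]; print("A lug",l,np.hypot(*d[:2]),np.degrees(np.arctan2(d[1],d[0])))
E
python3 -m jog '[[[-4,1.5,0,0,0,0],[-8,3,0,0,0,0],[-11.8,4.65,0,0,0,0],[-11.8,4.65,0,0,0,0],[-11.8,4.65,0,0,0,0]]]' >/dev/null
python3 -m jog '[[[0,0,3,0,0,0],[0,0,6,0,0,0],[0,0,8,0,0,0],[0,0,10,0,0,0],[0,0,10,0,0,0]]]'
python3 -c "
from h import *
info((621.5,-98.3,136,15))"
```

```text
A lug [372.82125646 305.4376554   10.        ] 33.75987416264373 -120.58732138983565
A lug [371.56004772 302.56642058  12.        ] 36.875267247641375 -120.00416007925124
clock: 3.65
eef_pos: [618.7, -97.5, 134.1]
eef_rot: [-0.003, 0.606, 0.795, -0.001]
force: [-1.2, -0.2, 0.6]
width: 93.0
finger_force: 0.0
t3.6 pos [618.7 -97.5 134.1] phi 15.4 F [-1.2 -0.2  0.6] w93.0 g0.0 j6 -29
(621.5, -98.3, 136) -> [-0.15  0.25 -0.19] [-0.3 -0.2  0.4]
```

```bash
python3 -m jog '[[[0,0,0,0,0,0],[0,0,0,0,0,0],[0,0,0,0,0,0]]]' >/dev/null
python3 -c "
from h import *
info((621.5,-98.3,136,15))"
```

```text
t4.0 pos [622.2 -99.6 139.4] phi 15.2 F [-0.5  0.   0.3] w93.0 g0.0 j6 -29
(621.5, -98.3, 136) -> [ 0.14 -0.03  0.34] [0.1 0.1 0.2]
```

```bash
python3 -m jog '[[[0.1,0,0.2,0,0,0],[0.1,0,0.2,0,0,0],[0.1,0,0.2,0,0,0],[0.1,0,0.2,0,0,0]]]' >/dev/null
python3 -c "
from h import *
info((621.5,-98.3,136,15))"
python3 -m jog '[[[0,0,0,0,0,0],[0,0,0,0,0,0],[0,0,0,0,0,0],[0,0,0,0,0,0],[0,0,0,0,0,0]]]' 0 35 >/dev/null
python3 -m jog '[[[0,0,0,0,0,0],[0,0,0,0,0,0],[0,0,0,0,0,0],[0,0,0,0,0,0],[0,0,0,0,0,0]]]'
python3 -c "
from h import *
info((621.5,-98.3,136,15))"
```

```text
t4.3 pos [620.9 -98.6 135.5] phi 15.2 F [-0.8 -0.2 -0.5] w92.6 g0.0 j6 -29
(621.5, -98.3, 136) -> [ 0.02  0.07 -0.05] [-0.  -0.   0.2]
clock: 5.35
eef_pos: [620.9, -98.6, 135.5]
eef_rot: [-0.0, 0.607, 0.794, -0.0]
force: [-0.7, -0.6, 0.8]
width: 47.4
finger_force: 34.9
t5.3 pos [620.9 -98.6 135.5] phi 15.2 F [-0.7 -0.6  0.8] w47.4 g34.9 j6 -29
(621.5, -98.3, 136) -> [ 0.02  0.07 -0.05] [-0.   0.   0.2]
```

```bash
python3 -m jog '[[[0,0,0.1,0,0,0],[0,0,0.25,0,0,0],[0,0,0.25,0,0,0],[0,0,0.25,0,0,0]]]'
python3 -m jog '[[[0,0,0,0,0,-4],[0,0,0,0,0,-8],[0,0,0,0,0,-12],[0,0,0,0,0,-12]]]'
python3 -c "
from h import *
info((621.5,-98.3,133,85))"
```

```text
clock: 5.75
eef_pos: [621.0, -98.8, 134.5]
eef_rot: [0.0, 0.607, 0.794, -0.0]
force: [-6.0, 0.6, 9.5]
width: 48.0
finger_force: 35.0
clock: 6.15
eef_pos: [621.9, -98.8, 134.6]
eef_rot: [0.001, 0.52, 0.854, 0.0]
force: [-0.6, 0.1, 7.0]
width: 47.5
finger_force: 34.7
t6.2 pos [621.9 -98.8 134.6] phi 27.3 F [-0.6  0.1  7. ] w47.5 g34.7 j6 -41
(621.5, -98.3, 133) -> [ 0.07 -0.01  0.16] [  0.1   0.1 -57.7]
```

```bash
python3 -m jog '[[[0,0,0.1,0,0,-6],[0,0,0.1,0,0,-12],[0,0,0.1,0,0,-18],[0,0,0.1,0,0,-24],[0,0,0.1,0,0,-30]]]'
python3 -m jog '[[[0,0,0,0,0,-6],[0,0,0,0,0,-12],[0,0,0,0,0,-18],[0,0,0,0,0,-24],[0,0,0,0,0,-28]]]'
python3 -m jog '[[[0,0,0,0,0,0],[0,0,0,0,0,0],[0,0,0,0,0,0]]]' >/dev/null
python3 -c "
from h import *
info((621.5,-98.3,133,85)); print(ctrl.state()['wrist_torque'])"
```

```text
clock: 6.65
eef_pos: [622.2, -98.8, 133.9]
eef_rot: [0.002, 0.281, 0.96, 0.0]
force: [-0.6, 0.6, 8.3]
width: 47.6
finger_force: 34.6
clock: 7.15
eef_pos: [622.3, -98.8, 133.9]
eef_rot: [0.002, 0.04, 0.999, -0.0]
force: [-0.5, -0.3, 7.1]
width: 48.0
finger_force: 34.6
t7.5 pos [622.3 -98.8 133.9] phi 85.2 F [-1.1  2.   7.8] w47.8 g34.7 j6 -99
(621.5, -98.3, 133) -> [0.08 0.05 0.09] [-0.   0.2  0.2]
[0.08530536 0.16156909 0.10460121]
```

Turned 70° with almost no wrist torque. Lift now.

```bash
python3 -m jog '[[[0,0,-0.5,0,0,0],[0,0,-1,0,0,0],[0,0,-1.5,0,0,0],[0,0,-2,0,0,0],[0,0,-2.5,0,0,0]]]'
python3 -m jog '[[[0,0,-3,0,0,0],[0,0,-6,0,0,0],[0,0,-9,0,0,0],[0,0,-12,0,0,0],[0,0,-13,0,0,0]]]'
python3 -c "
from h import *
s=eyes.snapshot('top');W=cloud(s);print(W[187:196,345:352,2].round(0)[::2])
info((501,422,290,85))"
```

```text
clock: 7.95
eef_pos: [620.2, -98.5, 156.3]
eef_rot: [-0.001, 0.042, 0.999, 0.0]
force: [0.1, 0.5, -2.0]
width: 47.9
finger_force: 34.6
clock: 8.45
eef_pos: [622.0, -98.9, 290.8]
eef_rot: [0.002, 0.042, 0.999, -0.0]
force: [1.0, 0.3, -1.6]
width: 48.0
finger_force: 34.6
[[ 46. 199. 202. 202. 202. 200.  42.]
 [ 45.  43.  41. 197. 201. 199.  44.]
 [ 41.  44.  43.  46.  43.  41.  44.]
 [ 29.  38.  43.  39.  41.  39.  43.]
 [ 29.  27.  34.  31.  33.  27.  29.]]
t8.5 pos [622.1 -98.9 290.9] phi 85.2 F [ 0.7 -0.2 -0.5] w48.2 g34.6 j6 -99
(501, 422, 290) -> [ 1.644e+01  5.089e+01 -3.000e-02] [-0.   0.3  0.2]
```

```bash
for i in 1; do :; done
python3 -m jog '[[[1.1,3.4,0,0,0,0],[2.2,6.8,0,0,0,0],[3.3,10.2,0,0,0,0],[4.4,13.6,0,0,0,0],[5.5,17,0,0,0,0]]]' >/dev/null
python3 -m jog '[[[1.1,3.4,0,0,0,0],[2.2,6.8,0,0,0,0],[3.3,10.2,0,0,0,0],[4.4,13.6,0,0,0,0],[5.5,17,0,0,0,0]]]' >/dev/null
python3 -m jog '[[[1.1,3.4,0,0,0,0],[2.2,6.8,0,0,0,0],[3.3,10.2,0,0,0,0],[4.4,13.6,0,0,0,0],[5.5,16.9,0,0,0,0]]]' >/dev/null
python3 -m jog '[[[0,0,3,0,0,0],[0,0,6,0,0,0],[0,0,9,0,0,0],[0,0,12,0,0,0],[0,0,13,0,0,0]]]' >/dev/null
python3 -m jog '[[[0,0,2,0,0,0],[0,0,3.5,0,0,0],[0,0,3.8,0,0,0],[0,0,3.8,0,0,0],[0,0,3.8,0,0,0]]]'
python3 -c "
from h import *
info((501,422,109,85))"
```

```text
clock: 11.0
eef_pos: [499.7, 422.8, 120.1]
eef_rot: [0.001, 0.042, 0.999, 0.001]
force: [0.4, 0.0, -2.3]
width: 48.1
finger_force: 34.6
t11.0 pos [499.7 422.8 120.1] phi 85.2 F [ 0.4  0.  -2.3] w48.1 g34.6 j6 -49
(501, 422, 109) -> [-0.13 -0.07  1.11] [0.1 0.1 0.2]
```

```bash

python3 -m jog '[[[0,0,0.5,0,0,0],[0,0,0.9,0,0,0],[0,0,1.2,0,0,0],[0,0,1.3,0,0,0],[0,0,1.3,0,0,0]]]'
python3 -m jog '[[[0,0,0,0,0,0],[0,0,0,0,0,0],[0,0,0,0,0,0],[0,0,0,0,0,0],[0,0,0,0,0,0]]]' 1
python3 -m jog '[[[0,0,-3,0,0,0],[0,0,-6,0,0,0],[0,0,-9,0,0,0],[0,0,-12,0,0,0],[0,0,-13,0,0,0]]]' >/dev/null
python3 -c "
from h import *
s=eyes.snapshot('top'); W=cloud(s)
print(circ(W,30+88,130,(390,334.5),40) if 0 else circ(W,112,124,(390,334.5),40), circ(W,112,124,(435.3,80),40))
info((390,334.5,240,85),(435.3,80,240,85))"
```

```text
clock: 11.5
eef_pos: [499.4, 422.5, 107.3]
eef_rot: [0.0, 0.042, 0.999, 0.0]
force: [-2.3, -1.6, 6.4]
width: 47.9
finger_force: 34.7
clock: 12.0
eef_pos: [499.1, 422.4, 105.8]
eef_rot: [-0.0, 0.042, 0.999, -0.0]
force: [-0.3, 0.8, -0.0]
width: 83.2
finger_force: 0.0
(93, array([390.5, 335.1, 117.6]), (390.7, 334.9, 24.7)) (91, array([435.2,  80.1, 117.2]), (435.4, 79.9, 24.5))
t12.6 pos [500.6 423.4 240.3] phi 85.2 F [0.5 0.8 1.2] w92.8 g0.0 j6 -49
(390, 334.5, 240) -> [10.27 -9.79 -0.05] [0.2 0.3 0.2]
(435.3, 80, 240) -> [  3.62 -34.77  -0.12] [0.2 0.3 0.2]
```

```bash

python3 -m jog '[[[3.5,-3.3,0,0,0,8],[7,-6.6,0,0,0,16],[10.2,-9.8,0,0,0,24],[10.2,-9.8,0,0,0,32],[10.2,-9.8,0,0,0,40]]]' >/dev/null
python3 -m jog '[[[0,0,3,0,0,0],[0,0,6,0,0,0],[0,0,8,0,0,0],[0,0,8,0,0,0],[0,0,8,0,0,0]]]' >/dev/null
python3 -m jog '[[[0,0,0,0,0,0],[0,0,0,0,0,0],[0,0,0,0,0,0]]]' >/dev/null
python3 -c "
from h import *
info((390.3,334.7,102,45))"
```

```text
t13.8 pos [389.9 333.8 157.1] phi 45.2 F [ 1.1 -0.2  0.1] w93.0 g0.0 j6 -10
(390.3, 334.7, 102) -> [0.04 0.08 5.51] [0.1 0.  0.2]
```

```bash

python3 -m jog '[[[0,0.1,2,0,0,0],[0,0.1,4,0,0,0],[0,0.1,5.5,0,0,0],[0,0.1,5.5,0,0,0],[0,0.1,5.5,0,0,0]]]' >/dev/null
python3 -m jog '[[[0,0,0,0,0,0],[0,0,0,0,0,0],[0,0,0,0,0,0],[0,0,0,0,0,0],[0,0,0,0,0,0]]]' 0 35 >/dev/null
python3 -m jog '[[[0,0,0,0,0,0],[0,0,0,0,0,0],[0,0,0,0,0,0],[0,0,0,0,0,0],[0,0,0,0,0,0]]]'
python3 -c "
from h import *
info((390.3,334.7,102,45))"
python3 -m jog '[[[0,0,-2,0,0,0],[0,0,-6,0,0,0],[0,0,-10,0,0,0],[0,0,-14,0,0,0],[0,0,-16,0,0,0]]]' >/dev/null
python3 -m jog '[[[0,0,0,0,0,0],[0,0,0,0,0,0],[0,0,0,0,0,0]]]' >/dev/null
python3 -c "
from h import *
info((635.5,162,262,45))"

```

```text
clock: 15.35
eef_pos: [390.0, 334.1, 101.0]
eef_rot: [0.0, 0.381, 0.925, 0.0]
force: [-0.5, 1.1, 0.9]
width: 49.7
finger_force: 35.0
t15.3 pos [390.  334.1 101. ] phi 45.2 F [-0.5  1.1  0.9] w49.7 g35.0 j6 -10
(390.3, 334.7, 102) -> [ 0.02  0.06 -0.1 ] [ 0.  -0.   0.2]
t16.1 pos [389.  333.3 258.2] phi 45.2 F [-0.9 -0.5 -2.5] w49.3 g35.0 j6 -10
(635.5, 162, 262) -> [-29.56   5.22  -0.42] [-0.2 -0.   0.2]
```

```bash

python3 -m jog '[[[-3,0.52,0,0,0,0],[-6,1.04,0,0,0,0],[-9,1.57,0,0,0,0],[-12,2.1,0,0,0,0],[-14.8,2.6,0,0,0,0]]]' >/dev/null
python3 -m jog '[[[-3,0.52,0,0,0,0],[-6,1.04,0,0,0,0],[-9,1.57,0,0,0,0],[-12,2.1,0,0,0,0],[-14.8,2.6,0,0,0,0]]]' >/dev/null
python3 -m jog '[[[0,0,0,0,0,-7],[0,0,0,0,0,-14],[0,0,0,0,0,-21],[0,0,0,0,0,-28],[0,0,0,0,0,-34]]]' >/dev/null
python3 -m jog '[[[0,0,0,0,0,-7],[0,0,0,0,0,-14],[0,0,0,0,0,-21],[0,0,0,0,0,-28],[0,0,0,0,0,-34]]]' >/dev/null
python3 -m jog '[[[0,0,0,0,0,-7],[0,0,0,0,0,-14],[0,0,0,0,0,-21],[0,0,0,0,0,-28],[0,0,0,0,0,-29.4]]]' >/dev/null
python3 -m jog '[[[0,0,2,0,0,0],[0,0,4,0,0,0],[0,0,6,0,0,0],[0,0,6,0,0,0],[0,0,6,0,0,0]]]' >/dev/null
python3 -m jog '[[[0,0,0,0,0,0],[0,0,0,0,0,0],[0,0,0,0,0,0]]]' >/dev/null
python3 - <<'E'
from h import *
info((635.5,162,190,142.4),(635.5,162,160,142.4))
s=eyes.snapshot("side"); crop(s,"pics/insA.png",230,90,390,210,5)
E
```

```text
t19.4 pos [637.2 162.4 202.2] phi 142.6 F [-0.9 -0.2 -2.5] w48.9 g35.0 j6 -133
(635.5, 162, 190) -> [0.14 0.12 1.22] [-0.1  0.1  0.2]
(635.5, 162, 160) -> [0.14 0.12 4.22] [-0.1  0.1  0.2]
```

View pics/insA.png

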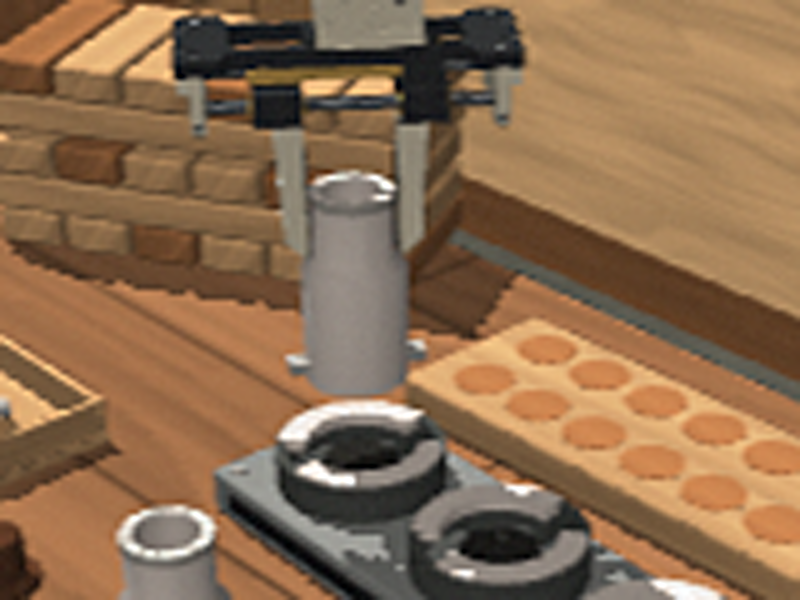

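The bottle hangs upright over socket2, lugs at crop (295,363) and (420,347). I'll check the lug line and correct the position.

```bash
python3 - <<'E'
from h import *
t=eyes.snapshot("side")
a,b=plane(t,[(230+289/5-.4,90+364/5-.4),(230+426/5-.4,90+347/5-.4)],111)
print(a,b,(a+b)/2,np.hypot(*(a-b)[:2]),np.degrees(np.arctan2(*(a-b)[1::-1])))
t=eyes.snapshot("top"); W=cloud(t); print(circ(W,210,226,(636,162),27))
E
python3 -m jog '[[[0.1,0.1,2,0,0,0],[0.1,0.1,3,0,0,0],[0.1,0.1,3,0,0,0],[0.1,0.1,3,0,0,0],[0.1,0.1,3,0,0,0]]]' 
python3 -c "
from h import *
info((635.5,162,160,142.4))"
```

```text
[605.61924386 184.43176224 111.        ] [679.6492329  144.83238565 111.        ] [642.63423838 164.63207395 111.        ] 83.9556424689168 151.85723096206524
(1, array([619.1, 173.9, 215.1]), (619.1, 173.9, 0.0))
clock: 20.1
eef_pos: [635.7, 162.2, 171.9]
eef_rot: [0.001, -0.443, 0.897, -0.0]
force: [-0.5, -0.1, -3.0]
width: 49.1
finger_force: 35.0
t20.1 pos [635.7 162.2 171.9] phi 142.6 F [-0.5 -0.1 -3. ] w49.1 g35.0 j6 -133
(635.5, 162, 160) -> [0.03 0.01 1.19] [-0.   0.1  0.2]
```

```bash

python3 -m jog '[[[0,0,0.5,0,0,-2.5],[0,0,1,0,0,-2.5],[0,0,1.5,0,0,-2.5],[0,0,1.9,0,0,-2.5],[0,0,1.9,0,0,-2.5]]]' 
python3 -m jog '[[[0,0,0.2,0,0,0],[0,0,0.4,0,0,0],[0,0,0.5,0,0,0],[0,0,0.5,0,0,0],[0,0,0.5,0,0,0]]]' 
python3 -c "
from h import *
info((635.5,162,147,142.4));print(ctrl.state()['wrist_torque'])"
```

```text
clock: 20.6
eef_pos: [634.9, 161.9, 151.1]
eef_rot: [-0.001, -0.462, 0.887, 0.0]
force: [0.4, -1.2, -3.9]
width: 49.1
finger_force: 35.0
clock: 21.1
eef_pos: [635.1, 162.1, 146.7]
eef_rot: [-0.0, -0.462, 0.887, 0.0]
force: [-0.5, -1.6, -3.4]
width: 49.1
finger_force: 35.0
t21.1 pos [635.1 162.1 146.7] phi 145.1 F [-0.5 -1.6 -3.4] w49.1 g35.0 j6 -135
(635.5, 162, 147) -> [-0.02 -0.04 -0.03] [ 0.  -0.   2.7]
[-0.22658116  0.14818569  0.02001595]
```

No contact force with the underside at about 46 mm, so the lugs are in the slots. Push down and twist.

```bash

python3 -m jog '[[[0,0,0.4,0,0,0],[0,0,0.8,0,0,0],[0,0,1.2,0,0,0],[0,0,1.4,0,0,0],[0,0,1.4,0,0,0]]]' 
python3 -m jog '[[[0,0,0,0,0,0],[0,0,0,0,0,0]]]' 
python3 -c "
from h import *
info((635.5,162,132.5,75));print(ctrl.state()['wrist_torque'])"
```

```text
clock: 21.6
eef_pos: [635.6, 162.2, 133.8]
eef_rot: [0.001, -0.462, 0.887, -0.0]
force: [-3.9, -1.8, 7.5]
width: 49.1
finger_force: 35.0
clock: 21.8
eef_pos: [635.6, 162.2, 134.1]
eef_rot: [0.001, -0.462, 0.887, -0.0]
force: [-4.0, -2.7, 6.8]
width: 49.9
finger_force: 35.0
t21.8 pos [635.6 162.2 134.1] phi 145.1 F [-4.  -2.7  6.8] w49.9 g35.0 j6 -135
(635.5, 162, 132.5) -> [ 0.03 -0.    0.16] [-0.   0.1 70.1]
[-0.35188274  0.95393768 -0.01559606]
```

```bash

python3 -m jog '[[[0,0,0.13,0,0,0],[0,0,0.13,0,0,0],[0,0,0.13,0,0,6],[0,0,0.13,0,0,12],[0,0,0.13,0,0,18]]]' 
python3 -c "
from h import *
info((635.5,162,132.5,75));print(ctrl.state()['wrist_torque'])"
python3 -m jog '[[[0,0,0,0,0,6],[0,0,0,0,0,12],[0,0,0,0,0,18],[0,0,0,0,0,24],[0,0,0,0,0,30]]]' 
python3 -c "
from h import *
info((635.5,162,132.5,75));print(ctrl.state()['wrist_torque'])"
```

```text
clock: 22.3
eef_pos: [636.1, 162.2, 133.2]
eef_rot: [0.001, -0.316, 0.949, -0.0]
force: [-2.4, -2.0, 7.5]
width: 49.0
finger_force: 35.0
t22.3 pos [636.1 162.2 133.2] phi 126.8 F [-2.4 -2.   7.5] w49.0 g35.0 j6 -117
(635.5, 162, 132.5) -> [0.06 0.02 0.07] [-0.   0.1 51.8]
[-0.40151918  0.58836107  0.15236965]
clock: 22.8
eef_pos: [636.4, 162.5, 133.4]
eef_rot: [0.002, -0.06, 0.998, 0.0]
force: [-2.3, -0.4, 7.9]
width: 49.3
finger_force: 35.0
t22.8 pos [636.4 162.5 133.4] phi 96.9 F [-2.3 -0.4  7.9] w49.3 g35.0 j6 -87
(635.5, 162, 132.5) -> [ 0.09 -0.04  0.09] [ 0.1  0.2 21.9]
[-0.28447943  0.46617278  0.10297857]
```

```bash

python3 -m jog '[[[0,0,0,0,0,5],[0,0,0,0,0,10],[0,0,0,0,0,15],[0,0,0,0,0,20],[0,0,0,0,0,22]]]' >/dev/null
python3 -c "
from h import *
info();print(ctrl.state()['wrist_torque'])"
python3 -m jog '[[[0,0,0,0,0,1.5],[0,0,0,0,0,3],[0,0,0,0,0,4],[0,0,0,0,0,4]]]' >/dev/null
python3 -c "
from h import *
info();print(ctrl.state()['wrist_torque'])"
```

```text
t23.3 pos [636.4 162.7 133.5] phi 75.0 F [-0.4 -1.   7.3] w48.8 g35.0 j6 -65
[-0.32996422  0.07375439  0.53054919]
t23.7 pos [637.5 162.2 133.6] phi 71.1 F [ 4.5 -1.8  5.3] w48.3 g34.5 j6 -61
[-0.5094795  -0.75980191  0.17267695]
```

```bash

python3 -m jog '[[[0,0,0,0,0,0],[0,0,0,0,0,0],[0,0,0,0,0,0],[0,0,0,0,0,0],[0,0,0,0,0,0]]]' 1 
python3 -m jog '[[[0,0,-2,0,0,0],[0,0,-5,0,0,0],[0,0,-8,0,0,0],[0,0,-11,0,0,0],[0,0,-13,0,0,0]]]' >/dev/null
python3 -m jog '[[[4,-4,0,0,0,0],[4,-4,0,0,0,0],[8,-8,0,0,0,0],[12,-9,0,0,0,0],[15.3,-9,0,0,0,0]]]' >/dev/null
python3 - <<'E'
from h import *
s=eyes.snapshot("top"); W=cloud(s); crop(s,"pics/lockA.png",235,150,345,230,7)
print(circ(W,145,160,(636,162),40),circ(W,112,124,(435.3,80),40),circ(W,112,136,(500,422),40))
info((435.3,80,260,60),(435.3,80,160,60))
E
```

```text
clock: 24.2
eef_pos: [635.0, 162.2, 131.2]
eef_rot: [-0.0, 0.164, 0.986, -0.0]
force: [-0.3, -0.7, 0.5]
width: 83.7
finger_force: 0.0
(100, array([635.5, 165.7, 151.2]), (635.7, 164.9, 24.9)) (2, array([426. ,  57.8, 116.3]), (426.0, 57.8, 1.5)) (113, array([500.3, 424.2, 121.6]), (499.7, 424.5, 25.0))
t25.2 pos [456.4 127.7 261.4] phi 71.1 F [3.4 3.4 0.9] w92.9 g0.0 j6 -62
(435.3, 80, 260) -> [ 0.45 -5.19  0.14] [-0.  -0.2 11.1]
(435.3, 80, 160) -> [ 0.42 -5.19 10.14] [-0.  -0.2 11.1]
```

View pics/lockA.png

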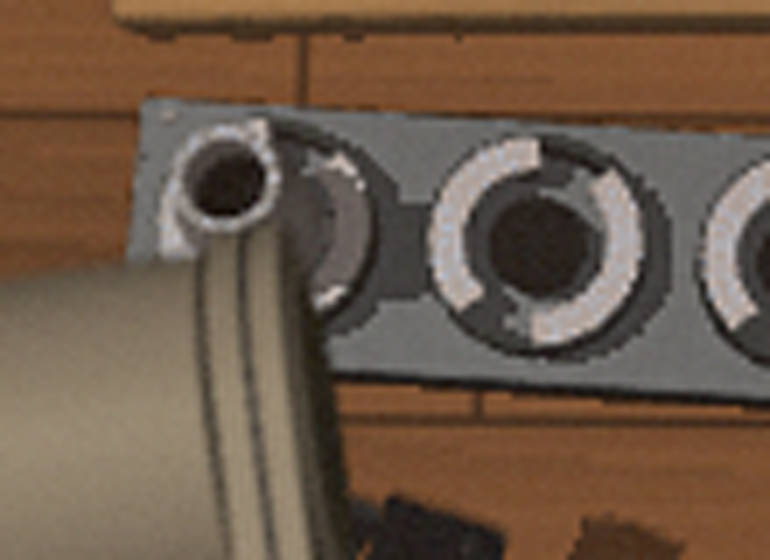

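A stands in socket2 with its rim at about 151 mm (mouth at crop (225,180)) and its lugs out of sight under the tabs, so it is locked. The arm hides B from the top camera, so I'll check B from the side.

```bash
python3 - <<'E'
from h import *
s=eyes.snapshot("side"); W=cloud(s)
print(circ(W,114,121,(435.3,80),50),circ(W,147,157,(636,162),40)); crop(s,"pics/B2.png",200,130,360,250,5)
E
```

```text
(113, array([434.9,  76.2, 117.1]), (437.5, 77.5, 26.4)) (86, array([636.4, 158.4, 150.8]), (638.0, 161.6, 26.0))
```

View pics/B2.png

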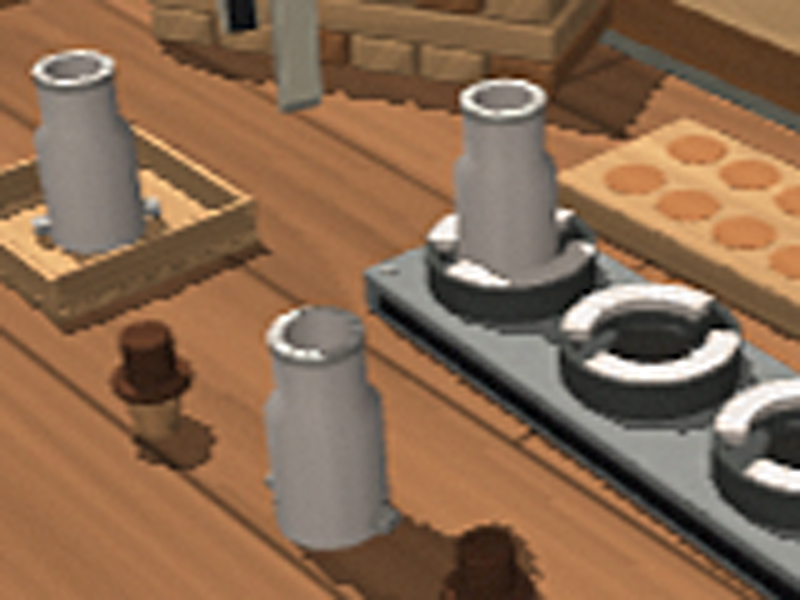

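B is where it was, with the used bottle standing in the tray. Grasping B.

```bash

python3 -m jog '[[[0.4,-3,0,0,0,5],[0.4,-5.2,0,0,0,11],[0.4,-5.2,2,0,0,11],[0.4,-5.2,6,0,0,11],[0.4,-5.2,10,0,0,11]]]' >/dev/null
python3 -m jog '[[[0,0,0,0,0,0],[0,0,0,0,0,0],[0,0,0,0,0,0]]]' >/dev/null
python3 -c "
from h import *
info((435.3,80,102,60))"
```

```text
t26.1 pos [442.4  78.8 164.3] phi 60.1 F [-0.2  0.2 -0.6] w92.9 g0.0 j6 -57
(435.3, 80, 102) -> [ 0.7  -0.26  6.22] [0.1 0.2 0.1]
```

```bash

python3 -m jog '[[[0.7,-0.26,0,0,0,0],[0.7,-0.26,2,0,0,0],[0.7,-0.26,4,0,0,0],[0.7,-0.26,6.1,0,0,0],[0.7,-0.26,6.1,0,0,0]]]' >/dev/null
python3 -m jog '[[[0,0,0,0,0,0],[0,0,0,0,0,0]]]' >/dev/null
python3 -c "
from h import *
info((435.3,80,102,60))"
python3 -m jog '[[[0,0,0,0,0,0],[0,0,0,0,0,0],[0,0,0,0,0,0],[0,0,0,0,0,0],[0,0,0,0,0,0]]]' 0 35 >/dev/null
python3 -m jog '[[[0,0,0,0,0,0],[0,0,0,0,0,0],[0,0,0,0,0,0],[0,0,0,0,0,0],[0,0,0,0,0,0]]]' >/dev/null
python3 -c "
from h import *
info((435.3,80,102,60))"
```

```text
t26.8 pos [434.5  80.  102.6] phi 60.1 F [ 0.  -0.1  0.7] w93.0 g0.0 j6 -56
(435.3, 80, 102) -> [-0.07  0.03  0.06] [0.1 0.1 0.1]
t27.8 pos [433.3  79.9 100.6] phi 60.1 F [ 0.2 -0.1 -0.2] w49.4 g35.0 j6 -56
(435.3, 80, 102) -> [-0.17  0.11 -0.14] [-0.  -0.   0.1]
```

```bash

python3 -m jog '[[[0,0,-2,0,0,0],[0,0,-6,0,0,0],[0,0,-10,0,0,0],[0,0,-13,0,0,0],[0,0,-15,0,0,0]]]' >/dev/null
python3 -m jog '[[[0,0,0,0,0,-7],[0,0,0,0,0,-14],[0,0,0,0,0,-21],[0,0,0,0,0,-28],[0,0,0,0,0,-34]]]' >/dev/null
python3 -m jog '[[[0,0,0,0,0,-7],[0,0,0,0,0,-14],[0,0,0,0,0,-16.7],[0,0,0,0,0,-16.7],[0,0,0,0,0,-16.7]]]' >/dev/null
python3 -c "
from h import *
info((628.7,31.9,250,110.7))"
```

```text
t29.3 pos [433.2  79.9 250.3] phi 110.7 F [ 0.6 -0.6 -2.8] w49.5 g35.0 j6 -107
(628.7, 31.9, 250) -> [-16.6  -11.4    0.02] [ 0. -0. -0.]
```

```bash

python3 -m jog '[[[-4,-2.7,0,0,0,0],[-8,-5.5,0,0,0,0],[-12,-8.2,0,0,0,0],[-15,-10.3,0,0,0,0],[-16.6,-11.4,0,0,0,0]]]' >/dev/null
python3 -m jog '[[[0,0,2,0,0,0],[0,0,4,0,0,0],[0,0,6,0,0,0],[0,0,6,0,0,0],[0,0,6,0,0,0]]]' >/dev/null
python3 -m jog '[[[0,0,0,0,0,0],[0,0,0,0,0,0],[0,0,0,0,0,0]]]' >/dev/null
python3 - <<'E'
from h import *
info((628.7,31.9,170,110.7))
s=eyes.snapshot("side"); crop(s,"pics/insB.png",260,100,380,190,6.6)
E
```

```text
t30.6 pos [629.6  32.3 191.9] phi 110.8 F [-0.6 -0.7 -1.8] w49.9 g35.0 j6 -113
(628.7, 31.9, 170) -> [ 0.1  -0.    2.19] [-0.   0.1  0.1]
```

View pics/insB.png

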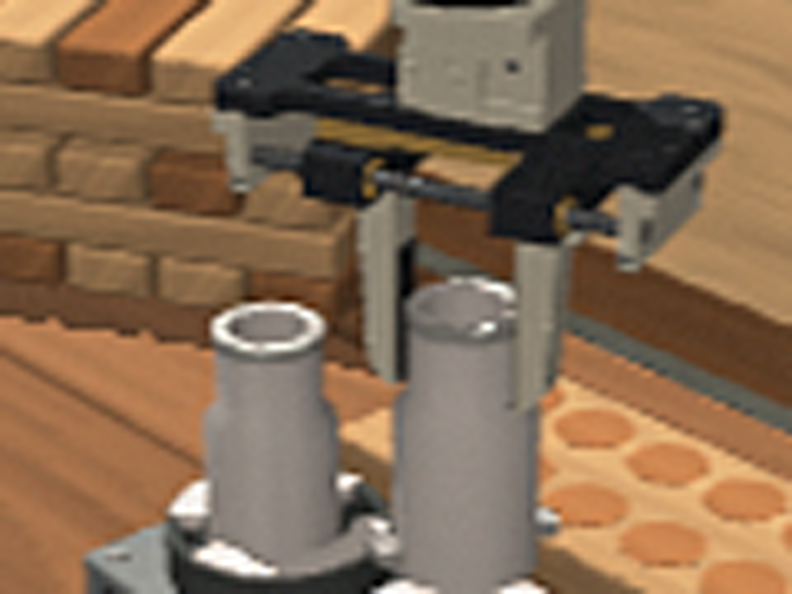

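B hangs over socket1, left lug tip at crop about (368,537) and right at (560,520). Quick lug-line check, then descend.

```bash
python3 - <<'E'
from h import *
t=eyes.snapshot("side")
a,b=plane(t,[(260+368/6.6-.4,100+537/6.6-.4),(260+560/6.6-.4,100+520/6.6-.4)],101)
print(a,b,(a+b)/2,np.hypot(*(a-b)[:2]),np.degrees(np.arctan2(*(a-b)[1::-1])))
E
python3 -m jog '[[[0.1,0,1,0,0,0],[0.1,0,2,0,0,0],[0.1,0,3,0,0,0],[0.1,0,4,0,0,0],[0.1,0,4,0,0,0]]]' 
python3 -m jog '[[[0,0,0.2,0,0,0],[0,0,0.4,0,0,0],[0,0,0.5,0,0,0],[0,0,0.5,0,0,0],[0,0,0.5,0,0,0]]]' 
python3 -c "
from h import *
info((628.7,31.9,146,110.7));print(ctrl.state()['wrist_torque'])"
```

```text
[604.86499075  60.88114731 101.        ] [674.59579868  15.0282162  101.        ] [639.73039472  37.95468175 101.        ] 83.4558378215154 146.67225506254425
clock: 31.2
eef_pos: [626.5, 31.9, 147.6]
eef_rot: [-0.002, -0.18, 0.984, 0.0]
force: [-0.1, -0.0, -2.8]
width: 49.5
finger_force: 35.0
clock: 31.7
eef_pos: [628.2, 31.8, 145.9]
eef_rot: [0.0, -0.18, 0.984, -0.0]
force: [-0.3, -2.0, -1.6]
width: 49.6
finger_force: 35.0
t31.7 pos [628.2  31.8 145.9] phi 110.8 F [-0.3 -2.  -1.6] w49.6 g35.0 j6 -113
(628.7, 31.9, 146) -> [-0.05 -0.01 -0.01] [-0.   0.   0.1]
[-0.17925952  0.10108667 -0.05143851]
```

```bash

python3 -m jog '[[[0,0,0.4,0,0,0],[0,0,0.8,0,0,0],[0,0,1.2,0,0,0],[0,0,1.4,0,0,0],[0,0,1.45,0,0,0]]]' 
python3 -m jog '[[[0,0,0,0,0,0],[0,0,0,0,0,0]]]' >/dev/null
python3 -c "
from h import *
info();print(ctrl.state()['wrist_torque'])"
python3 -m jog '[[[0,0,0.05,0,0,0],[0,0,0.05,0,0,6],[0,0,0.05,0,0,12],[0,0,0.05,0,0,18]]]' >/dev/null
python3 -c "
from h import *
info();print(ctrl.state()['wrist_torque'])"
```

```text
clock: 32.2
eef_pos: [628.8, 31.7, 133.0]
eef_rot: [0.001, -0.18, 0.984, -0.0]
force: [-6.3, -2.1, 11.8]
width: 49.8
finger_force: 35.0
t32.4 pos [628.7  31.7 133. ] phi 110.8 F [-5.2 -2.4 10.6] w49.6 g35.0 j6 -113
[-0.17925714  1.0388678   0.0198597 ]
t32.8 pos [628.6  32.3 132.1] phi 92.6 F [-4.   0.4  7.9] w49.5 g35.0 j6 -94
[0.26838347 0.7071866  0.11842391]
```

```bash

python3 -m jog '[[[0,0,0,0,0,6],[0,0,0,0,0,12],[0,0,0,0,0,18],[0,0,0,0,0,24],[0,0,0,0,0,30]]]' >/dev/null
python3 -m jog '[[[0,0,0,0,0,5],[0,0,0,0,0,10],[0,0,0,0,0,15],[0,0,0,0,0,20],[0,0,0,0,0,20]]]' >/dev/null
python3 -c "
from h import *
info();print(ctrl.state()['wrist_torque'])"
python3 -m jog '[[[0,0,0,0,0,1.5],[0,0,0,0,0,3],[0,0,0,0,0,5],[0,0,0,0,0,5]]]' >/dev/null
python3 -c "
from h import *
info();print(ctrl.state()['wrist_torque'])"
```

```text
t33.8 pos [628.6  32.5 132.5] phi 42.7 F [-6.3  1.4 10.9] w49.9 g35.0 j6 -44
[0.17048905 1.25441857 0.17550102]
t34.2 pos [628.6  32.2 132.5] phi 37.8 F [-4.3 -0.1 10.9] w49.5 g35.0 j6 -40
[-0.0944957   1.07948973  0.80299469]
```

The torque rise to 0.8 N m after 73° shows the stop. Release and check.

```bash

python3 -m jog '[[[0,0,0,0,0,0],[0,0,0,0,0,0],[0,0,0,0,0,0],[0,0,0,0,0,0],[0,0,0,0,0,0]]]' 1 >/dev/null
python3 -m jog '[[[0,0,-2,0,0,0],[0,0,-5,0,0,0],[0,0,-8,0,0,0],[0,0,-11,0,0,0],[0,0,-13,0,0,0]]]' >/dev/null
python3 -c "
from h import *
info((411,214.5,260,38),(429.2,-58.4,260,38))"
```

```text
t35.2 pos [628.8  31.9 263.4] phi 37.8 F [-0.6  0.   0.2] w93.1 g0.0 j6 -40
(411, 214.5, 260) -> [27.78 -6.02  0.28] [ 0.1  0.1 -0.2]
(429.2, -58.4, 260) -> [  5.09 -21.3    0.29] [ 0.1  0.1 -0.2]
```

```bash

python3 -m jog '[[[3,-0.6,0,0,0,0],[6,-1.2,0,0,0,0],[9,-1.9,0,0,0,0],[12,-2.5,0,0,0,0],[14,-3,0,0,0,0]]]' >/dev/null
python3 -m jog '[[[3,-0.6,0,0,0,0],[6,-1.2,0,0,0,0],[9,-1.9,0,0,0,0],[12,-2.5,0,0,0,0],[13.8,-3,0,0,0,0]]]' >/dev/null
python3 -m jog '[[[0,0,0,0,0,0],[0,0,0,0,0,0],[0,0,0,0,0,0]]]' >/dev/null
python3 - <<'E'
from h import *
info((411,214.5,58,38))
s=eyes.snapshot("top");W=cloud(s)
print(circ(W,145,160,(628.7,32),40),circ(W,145,160,(635.7,162),40))
t=eyes.snapshot("side");V=cloud(t)
print(circ(V,145,160,(628.7,32),40),circ(V,58,66,(411,214.5),30),circ(V,58,66,(429,-58),30))
crop(s,"pics/lock2.png",235,150,400,255,4.8)
E
```

```text
t36.5 pos [410.9 214.3 260.7] phi 37.8 F [0.2 0.  0.6] w93.0 g0.0 j6 -17
(411, 214.5, 58) -> [2.000e-02 1.000e-02 2.027e+01] [ 0.   0.  -0.2]
(93, array([628.9,  33.4, 150.5]), (629.2, 33.5, 24.7)) (96, array([635.9, 165.5, 151.1]), (636.1, 165.5, 24.7))
(123, array([628.8,  26.9, 150.2]), (632.3, 25.7, 27.9)) (58, array([411. , 209.3,  63.1]), (412.4, 210.7, 15.9)) (89, array([430.3, -65. ,  62.7]), (432.0, -63.8, 15.1))
```

View pics/lock2.png

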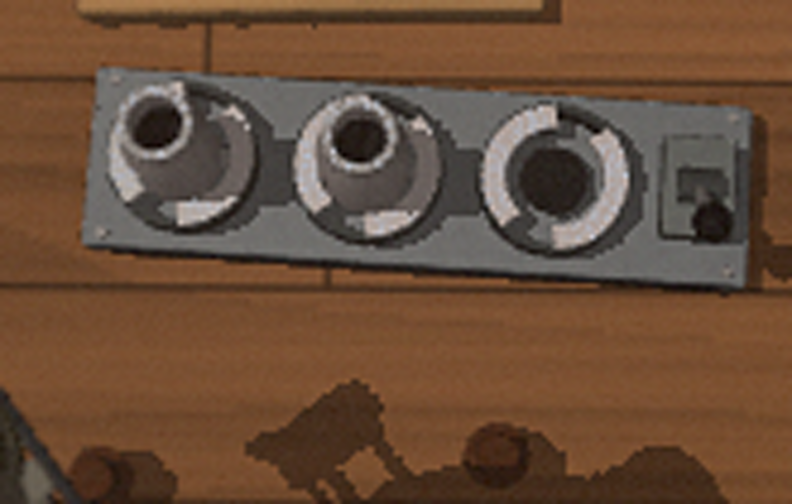

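Both fresh bottles are locked (mouths at crop (158,122) and (358,135), no lugs in the slots), with socket0 empty. Now stopper 1.

```bash

python3 -m jog '[[[0,0,4,0,0,0],[0,0,8,0,0,0],[0,0,12,0,0,0],[0,0,14,0,0,0],[0,0,16,0,0,0]]]' >/dev/null
python3 -m jog '[[[0,0,2,0,0,0],[0,0,4,0,0,0],[0,0,4.3,0,0,0],[0,0,4.3,0,0,0],[0,0,4.3,0,0,0]]]' >/dev/null
python3 -c "
from h import *
info((411,214.5,58,38))"
python3 -m jog '[[[0,0,0,0,0,0],[0,0,0,0,0,0],[0,0,0,0,0,0],[0,0,0,0,0,0],[0,0,0,0,0,0]]]' 0 20 >/dev/null
python3 -m jog '[[[0,0,0,0,0,0],[0,0,0,0,0,0],[0,0,0,0,0,0],[0,0,0,0,0,0],[0,0,0,0,0,0]]]' >/dev/null
python3 -c "
from h import *
info((411,214.5,58,38))"
python3 -m jog '[[[0,0,-2,0,0,0],[0,0,-6,0,0,0],[0,0,-10,0,0,0],[0,0,-14,0,0,0],[0,0,-18,0,0,0]]]' >/dev/null
python3 -m jog '[[[0,0,-1,0,0,0],[0,0,-2,0,0,0],[0,0,-3,0,0,0],[0,0,-3,0,0,0],[0,0,-3,0,0,0]]]' >/dev/null
python3 -c "
from h import *
info((636,165.2,265,38),(629,33.4,265,38))"
```

```text
t37.6 pos [411.2 214.9  58.7] phi 37.8 F [-0.2  1.  -0.4] w93.0 g0.0 j6 -17
(411, 214.5, 58) -> [-0.02 -0.04  0.07] [ 0.1  0.  -0.2]
t38.6 pos [410.3 214.8  57.6] phi 37.8 F [ 0.5 -0.1  0.2] w29.4 g20.0 j6 -17
(411, 214.5, 58) -> [-0.07  0.04 -0.04] [-0.   0.  -0.2]
t39.6 pos [409.9 214.7 266.4] phi 37.8 F [-0.9 -0.9 -1.3] w29.5 g20.0 j6 -17
(636, 165.2, 265) -> [-17.76  14.84   0.1 ] [-0.1 -0.  -0.2]
(629, 33.4, 265) -> [-27.75   6.21   0.11] [-0.1 -0.  -0.2]
```

```bash

python3 -m jog '[[[-4,3.3,0,0,0,0],[-8,6.6,0,0,0,0],[-12,10,0,0,0,0],[-16,13.3,0,0,0,0],[-17.8,14.8,0,0,0,0]]]' >/dev/null
python3 -m jog '[[[0,0,1.5,0,0,0],[0,0,3,0,0,0],[0,0,4.5,0,0,0],[0,0,4.8,0,0,0],[0,0,4.8,0,0,0]]]' >/dev/null
python3 -m jog '[[[0,0,0,0,0,0],[0,0,0,0,0,0],[0,0,0,0,0,0]]]' >/dev/null
python3 -c "
from h import *
info((636,165.2,215,38))"
```

```text
t40.9 pos [636.7 165.  220.9] phi 37.8 F [ 0.3 -0.1 -0.5] w29.6 g20.0 j6 -28
(636, 165.2, 215) -> [ 0.06 -0.05  0.59] [ 0.1  0.  -0.2]
```

```bash

python3 -m jog '[[[0,0,0.8,0,0,0],[0,0,1.6,0,0,0],[0,0,2.4,0,0,0],[0,0,3,0,0,0],[0,0,3,0,0,0]]]' 
python3 -m jog '[[[0,0,0.4,0,0,0],[0,0,0.8,0,0,0],[0,0,1.1,0,0,0],[0,0,1.1,0,0,0]]]' 
python3 -c "
from h import *
info((636,165.2,179.6,38))"
```

```text
clock: 41.4
eef_pos: [635.4, 164.7, 187.6]
eef_rot: [-0.001, 0.44, 0.898, -0.001]
force: [0.2, 0.5, -1.3]
width: 29.5
finger_force: 20.0
clock: 41.8
eef_pos: [636.8, 165.1, 179.4]
eef_rot: [0.001, 0.44, 0.898, 0.001]
force: [-0.6, -0.2, 2.6]
width: 29.2
finger_force: 20.0
t41.8 pos [636.8 165.1 179.4] phi 37.8 F [-0.6 -0.2  2.6] w29.2 g20.0 j6 -28
(636, 165.2, 179.6) -> [ 0.06 -0.06 -0.02] [ 0.1  0.  -0.2]
```

The shoulder touches (2.6 N) at the right height. A small push, release, then on to stopper 2.

```bash

python3 -m jog '[[[0,0,0.1,0,0,0],[0,0,0.1,0,0,0]]]' 
python3 -m jog '[[[0,0,0,0,0,0],[0,0,0,0,0,0],[0,0,0,0,0,0],[0,0,0,0,0,0],[0,0,0,0,0,0]]]' 1 >/dev/null
python3 -m jog '[[[0,0,-2,0,0,0],[0,0,-4,0,0,0],[0,0,-6,0,0,0],[0,0,-8,0,0,0],[0,0,-8,0,0,0]]]' >/dev/null
python3 -m jog '[[[0,0,0,0,0,0],[0,0,0,0,0,0],[0,0,0,0,0,0]]]' >/dev/null
python3 -c "
from h import *
info((429.2,-58.4,260,38))"
```

```text
clock: 42.0
eef_pos: [637.0, 165.0, 179.1]
eef_rot: [0.001, 0.44, 0.898, 0.001]
force: [-0.9, 0.4, 5.9]
width: 29.9
finger_force: 20.0
t43.3 pos [635.6 164.7 255.7] phi 37.8 F [ 0.2  0.2 -0.9] w92.7 g0.0 j6 -28
(429.2, -58.4, 260) -> [ -4.98 -29.99  -0.36] [-0.1 -0.1 -0.2]
```

```bash

python3 -m jog '[[[-0.6,-3.5,0,0,0,0],[-1.2,-7,0,0,0,0],[-1.7,-10,0,0,0,0],[-2.2,-13,0,0,0,0],[-2.5,-15,0,0,0,0]]]' >/dev/null
python3 -m jog '[[[-0.6,-3.5,0,0,0,0],[-1.2,-7,0,0,0,0],[-1.7,-10,0,0,0,0],[-2.2,-13,0,0,0,0],[-2.5,-15,0,0,0,0]]]' >/dev/null
python3 -m jog '[[[0,0,4,0,0,0],[0,0,8,0,0,0],[0,0,12,0,0,0],[0,0,14,0,0,0],[0,0,14,0,0,0]]]' >/dev/null
python3 -m jog '[[[0,0,0,0,0,0],[0,0,0,0,0,0],[0,0,0,0,0,0]]]' >/dev/null
python3 -c "
from h import *
info((429.2,-58.4,58,38))"
```

```text
t45.1 pos [431.2 -58.8 119.4] phi 37.8 F [ 0.2 -1.   0.1] w93.2 g0.0 j6 -52
(429.2, -58.4, 58) -> [ 0.17 -0.14  6.14] [ 0.1  0.1 -0.2]
```

```bash

python3 -m jog '[[[0.1,-0.1,2,0,0,0],[0.1,-0.1,4,0,0,0],[0.1,-0.1,6,0,0,0],[0.1,-0.1,6.1,0,0,0],[0.1,-0.1,6.1,0,0,0]]]' >/dev/null
python3 -m jog '[[[0,0,0,0,0,0],[0,0,0,0,0,0],[0,0,0,0,0,0],[0,0,0,0,0,0],[0,0,0,0,0,0]]]' 0 20 >/dev/null
python3 -m jog '[[[0,0,0,0,0,0],[0,0,0,0,0,0],[0,0,0,0,0,0],[0,0,0,0,0,0],[0,0,0,0,0,0]]]' >/dev/null
python3 -c "
from h import *
info((429.2,-58.4,58,38))"
python3 -m jog '[[[0,0,-2,0,0,0],[0,0,-6,0,0,0],[0,0,-10,0,0,0],[0,0,-14,0,0,0],[0,0,-18,0,0,0]]]' >/dev/null
python3 -m jog '[[[0,0,-1,0,0,0],[0,0,-2,0,0,0],[0,0,-2.5,0,0,0],[0,0,-2.5,0,0,0],[0,0,-2.5,0,0,0]]]' >/dev/null
python3 -c "
from h import *
info((629,33.4,265,38))"
```

```text
t46.6 pos [428.4 -58.3  56.5] phi 37.8 F [ 0.3 -0.3 -0.7] w29.5 g19.9 j6 -52
(429.2, -58.4, 58) -> [-0.06  0.06 -0.15] [-0.  -0.  -0.2]
t47.6 pos [427.9 -58.2 260.1] phi 37.8 F [-0.6 -0.3 -1.2] w29.7 g19.9 j6 -52
(629, 33.4, 265) -> [-5.09 21.51 -0.53] [-0.1 -0.1 -0.2]
```

```bash

python3 -m jog '[[[-1,4.4,0,0,0,0],[-2.1,8.8,0,0,0,0],[-3.1,13,0,0,0,0],[-4.2,17.5,0,0,0,0],[-5.1,21.5,0,0,0,0]]]' >/dev/null
python3 -m jog '[[[0,0,1.5,0,0,0],[0,0,3,0,0,0],[0,0,4.3,0,0,0],[0,0,4.3,0,0,0],[0,0,4.3,0,0,0]]]' >/dev/null
python3 -m jog '[[[0,0,0,0,0,0],[0,0,0,0,0,0],[0,0,0,0,0,0]]]' >/dev/null
python3 - <<'E'
from h import *
info((629,33.4,178.5,38))
s=eyes.snapshot("side"); crop(s,"pics/ins2.png",260,90,380,180,6.6)
E
```

```text
t48.9 pos [630.   33.  219.8] phi 37.8 F [ 0.7 -0.2 -1.2] w29.9 g19.9 j6 -39
(629, 33.4, 178.5) -> [ 0.1  -0.06  4.13] [ 0.1  0.1 -0.2]
```

View pics/ins2.png

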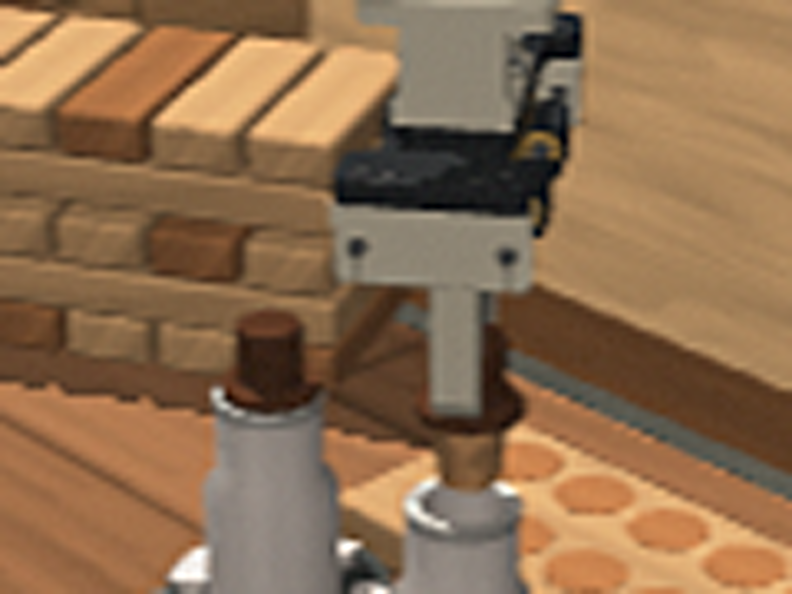

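Stopper 1 sits home in A (crop (270,400)), and stopper 2's foot at (468,480) is centred over B's mouth at (463,505). Insert.

```bash

python3 -m jog '[[[0.05,0,0.8,0,0,0],[0.05,0,1.6,0,0,0],[0.05,0,2.4,0,0,0],[0.05,0,3.2,0,0,0],[0.05,0,3.2,0,0,0]]]' 
python3 -m jog '[[[0,0,0.4,0,0,0],[0,0,0.8,0,0,0],[0,0,0.95,0,0,0],[0,0,0.95,0,0,0]]]' 
python3 -c "
from h import *
info((629,33.4,178.5,38))"
```

```text
clock: 49.45
eef_pos: [628.2, 33.6, 184.2]
eef_rot: [-0.002, 0.44, 0.898, -0.001]
force: [-0.4, 0.0, -0.4]
width: 29.6
finger_force: 19.9
clock: 49.85
eef_pos: [629.9, 33.6, 178.2]
eef_rot: [0.001, 0.44, 0.898, 0.0]
force: [-1.1, 1.2, 3.5]
width: 29.8
finger_force: 20.0
t49.9 pos [629.9  33.6 178.2] phi 37.8 F [-1.1  1.2  3.5] w29.8 g20.0 j6 -39
(629, 33.4, 178.5) -> [ 0.04 -0.09 -0.03] [ 0.1  0.1 -0.2]
```

```bash

python3 -m jog '[[[0,0,0.1,0,0,0],[0,0,0.1,0,0,0]]]' 
python3 -m jog '[[[0,0,0,0,0,0],[0,0,0,0,0,0],[0,0,0,0,0,0],[0,0,0,0,0,0],[0,0,0,0,0,0]]]' 1 >/dev/null
python3 -m jog '[[[0,0,-2,0,0,0],[0,0,-4,0,0,0],[0,0,-6,0,0,0],[0,0,-8,0,0,0],[0,0,-8,0,0,0]]]' >/dev/null
python3 -m jog '[[[0,-3,0,0,0,0],[0,-6,0,0,0,0],[0,-9,0,0,0,0],[0,-12,0,0,0,0],[0,-15,0,0,0,0]]]' 0 >/dev/null
python3 -m jog '[[[0,-3,0,0,0,0],[0,-6,0,0,0,0],[0,-9,0,0,0,0],[0,-10,0,0,0,0],[0,-10,0,0,0,0]]]' 0 >/dev/null
python3 - <<'E'
from h import *
s=eyes.snapshot("top"); W=cloud(s)
print(circ(W,180,192,(629,33),30),circ(W,180,192,(636,165),30),circ(W,112,136,(500,422),40),circ(W,118,140,(577,-195),30))
info((540,-199,112,90),(540,-199,250,90),(500,-199,250,90))
cv2.imwrite("pics/all.png",s["pixels"][:,:,::-1])
E
```

```text
clock: 50.05
eef_pos: [630.1, 33.5, 177.7]
eef_rot: [0.001, 0.44, 0.898, 0.001]
force: [-1.0, 0.1, 6.6]
width: 29.6
finger_force: 20.0
(73, array([629.3,  32.9, 184.9]), (629.2, 31.9, 14.9)) (76, array([637.1, 164.4, 184.8]), (637.2, 164.7, 14.7)) (111, array([500.1, 425. , 122. ]), (500.1, 425.8, 25.1)) (55, array([ 578.2, -194.8,  129.1]), (579.2, -196.1, 12.9))
t52.1 pos [ 431.7 -119.6  255.4] phi 37.7 F [1.  0.6 0.5] w13.6 g0.0 j6 -60
(540, -199, 112) -> [-12.91   3.72  14.33] [  0.   -0.  -52.3]
(540, -199, 250) -> [-12.9    3.72   0.53] [  0.   -0.  -52.3]
(500, -199, 250) -> [-10.46   0.55   0.53] [  0.   -0.  -52.3]
```

View pics/all.png

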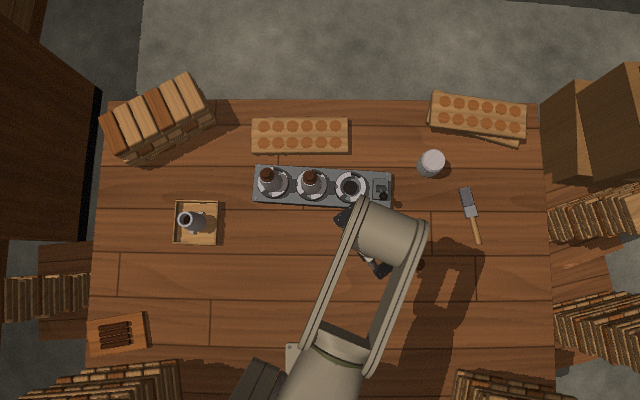

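Both stoppers are home (knob tops at 185 mm), the used bottle stands in the tray at (500,425), the lever is still off, and there is no third fresh bottle. Now the lever, with closed fingers.

```bash

python3 -m jog '[[[-2.5,0,0,0,0,0],[-5,0.2,0,0,0,0],[-7.5,0.4,0,0,0,0],[-10.4,0.5,0,0,0,0],[-10.4,0.5,0,0,0,0]]]' >/dev/null
python3 -m jog '[[[0,0,0,0,0,-7],[0,0,0,0,0,-14],[0,0,0,0,0,-21],[0,0,0,0,0,-28],[0,0,0,0,0,-34]]]' >/dev/null
python3 -m jog '[[[0,0,3,0,0,-7],[0,0,6,0,0,-14],[0,0,9,0,0,-18.3],[0,0,9,0,0,-18.3],[0,0,9,0,0,-18.3]]]' >/dev/null
python3 -c "
from h import *
info((525,-196,126,90),(635,-199,126,90))"
```

```text
t53.6 pos [ 499.4 -197.7  166. ] phi 90.0 F [0.1 0.1 0.4] w0.7 g0.0 j6 -117
(525, -196, 126) -> [-2.57  0.17  4.  ] [ 0.1 -0.1 -0. ]
(635, -199, 126) -> [-13.57  -0.13   3.98] [ 0.1 -0.1 -0. ]
```

```bash

python3 -m jog '[[[0,0,2,0,0,0],[0,0,4,0,0,0],[-1,0,4,0,0,0],[-2.5,0,4,0,0,0],[-4,0,4,0,0,0]]]' >/dev/null
python3 -m jog '[[[-1.5,0,0,0,0,0],[-3,0,0,0,0,0],[-4.5,0,0,0,0,0],[-6,0,0,0,0,0],[-7.5,0,0,0,0,0]]]'
python3 -m jog '[[[-1,0,0,0,0,0],[-1.8,0,0,0,0,0],[-2.3,0,0,0,0,0],[-2.3,0,0,0,0,0]]]'
python3 - <<'E'
from h import *
info((637,-199,126,90))
t=eyes.snapshot("side"); crop(t,"pics/lev.png",340,160,460,280,5)
E
```

```text
clock: 54.6
eef_pos: [617.0, -198.9, 129.2]
eef_rot: [0.001, -0.0, 1.0, -0.001]
force: [-0.8, -1.1, 0.8]
width: 0.4
finger_force: 0.5
clock: 55.0
eef_pos: [633.4, -198.7, 128.4]
eef_rot: [-0.006, -0.0, 1.0, 0.0]
force: [-33.0, 4.1, 21.7]
width: 0.8
finger_force: 17.0
t55.0 pos [ 633.4 -198.7  128.4] phi 90.0 F [-33.    4.1  21.7] w0.8 g17.0 j6 -112
(637, -199, 126) -> [-0.36 -0.03  0.24] [ 0.  -0.6  0. ]
```

View pics/lev.png

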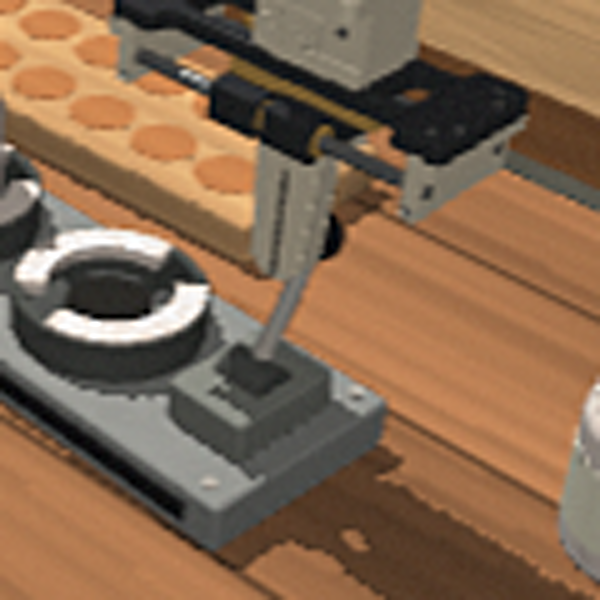

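The lever leans away and presses on its end stop (33 N). Back off, retreat upward, and verify.

```bash

python3 -m jog '[[[1,0,0,0,0,0],[3,0,0,0,0,0],[5,0,0,0,0,0],[8,0,0,0,0,0],[11,0,0,0,0,0]]]' >/dev/null
python3 -m jog '[[[0,0,-3,0,0,0],[0,0,-6,0,0,0],[3,0,-9,0,0,0],[6,0,-12,0,0,0],[8,0,-13,0,0,0]]]' >/dev/null
python3 -m jog '[[[0,0,0,0,0,0],[0,0,0,0,0,0],[0,0,0,0,0,0],[0,0,0,0,0,0],[0,0,0,0,0,0]]]' >/dev/null
python3 - <<'E'
from h import *
info()
s=eyes.snapshot("top"); W=cloud(s)
for z,c,r in((186,(629,33),30),(186,(636,165),30),(124,(500,422),40),(128,(654,-200),35)): print(circ(W,z-8,z+8,c,r))
E
```

```text
t56.5 pos [ 447.6 -198.6  255.2] phi 90.1 F [-0.3 -0.2 -0.2] w0.4 g0.0 j6 -120
(75, array([629.2,  32.6, 184.6]), (629.4, 31.8, 14.8))
(77, array([636.9, 164.7, 184.6]), (637.9, 165.2, 15.1))
(105, array([500.1, 424.3, 122.7]), (500.2, 424.6, 24.6))
(54, array([ 652.4, -199.4,  128.8]), (653.4, -200.3, 13.0))
```

```bash
python3 -c "
from cell import workorder
print(workorder.hand_in())"
```

```text
the job is handed in; nothing more can be done
None
```

I handed the job in at about 56 s of robot time; no verdict came back. The used bottle stands in the tray, both fresh bottles are locked in sockets 1 and 2 with stoppers fully home, and the start lever is fully over.

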